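Tray the pump valve blocks, stubs in their channels

TASK

Put the two loose aluminium valve blocks into the two empty pockets of the red tray, one in each (it does not matter which goes where), turned like the block already there: the brass stub in its channel and the block flat on the pocket floor. Set them down gently rather than dropping them, and leave the block in the middle pocket and the dark steel packing block where they are.

Things in the scene. Friction and masses are not known exactly. Their poses are not given: they have to be found in the camera images.
- valve_a_mid (a point): First loose valve block, lying on the black mat on the bench: cast aluminium, body 60 (x) x 36 (y) x 40 high mm, 0.24 kg, with one brass pipe stub, 16 mm diameter, 20 mm long, out of its +x end, axis 10 mm above the underside. The point is the centre of the body, 20 mm above the underside; x points out along the stub, z up.
- valve_b_mid (a point): Second loose valve block, the same as the first, elsewhere on the mat: cast aluminium, body 60 (x) x 36 (y) x 40 high mm, 0.24 kg, with one brass pipe stub, 16 mm diameter, 20 mm long, out of its +x end, axis 10 mm above the underside. The point is the centre of the body, 20 mm above the underside; x points out along the stub, z up.
- valve_a_stub (a point): Tip of the first loose block's brass stub, on the stub's axis: 50 mm along x from the block's centre and 10 mm above the underside.
- valve_b_stub (a point): Tip of the second loose block's brass stub, likewise.
- pocket_left (a point): Left (+y) end pocket of the fixed red tray: the point is the middle of its floor, 4 mm above the bench; empty. 76 (x) x 52 (y) mm inside, walls 10 mm high above the floor; the 22 mm thick wall at its +x end is cut through by a central channel 30 mm wide, level with the floor, for the stub. x points to the channel, z up. The filled middle pocket is 96 mm away along its -y.
- pocket_right (a point): Right (-y) end pocket of the fixed red tray: the point is the middle of its floor, 4 mm above the bench; empty. 76 (x) x 52 (y) mm inside, walls 10 mm high above the floor; the 22 mm thick wall at its +x end is cut through by a central channel 30 mm wide, level with the floor, for the stub. x points to the channel, z up. The filled middle pocket is 96 mm away along its +y.
- valve_c_mid (a point): Valve block already lying properly in the tray's middle pocket, the same as the loose ones; to be left alone. The point is the centre of its body, 24 mm above the bench; x points out along its stub.
- blank_mid (a point): Dark steel packing block on the mat, 60 (x) x 36 (y) x 40 (z) mm, without a stub; to be left alone. The point is its centre.
Things that resemble listed ones, but are neither listed nor needed, are in the scene too. What is shaped like the part that bears valve_a_mid but turquoise is not meant. Leave any purple look-alike of the part that bears valve_b_mid alone.

How it is judged:
At the end, for the whole second after the job is handed in: One loose block at rest in each end pocket: centre within 16 mm of the pocket's in plan and 15-24 mm above its floor, tilt under 0.12 rad, length within 0.31 rad of the channel, stub tip 35 mm or more to the channel side. Middle block within 12 mm, dark block within 20 mm of its start (((horizontal distance between valve_a_mid and pocket_left below 0.016 m and z of valve_a_mid in the frame of pocket_left between 0.015 and 0.024 m and x of valve_a_stub in the frame of pocket_left above 0.035 m and angle between the x axis of valve_a_mid and the x axis of pocket_left, either way round below 0.31 rad) or (horizontal distance between valve_a_mid and pocket_right below 0.016 m and z of valve_a_mid in the frame of pocket_right between 0.015 and 0.024 m and x of valve_a_stub in the frame of pocket_right above 0.035 m and angle between the x axis of valve_a_mid and the x axis of pocket_right, either way round below 0.31 rad)) and angle between each of valve_a_mid, valve_b_mid's own z axis and vertical below 0.12 rad and linear speed of each of valve_a, valve_b below 0.02 m/s and ((horizontal distance between valve_b_mid and pocket_left below 0.016 m and z of valve_b_mid in the frame of pocket_left between 0.015 and 0.024 m and x of valve_b_stub in the frame of pocket_left above 0.035 m and angle between the x axis of valve_b_mid and the x axis of pocket_left, either way round below 0.31 rad) or (horizontal distance between valve_b_mid and pocket_right below 0.016 m and z of valve_b_mid in the frame of pocket_right between 0.015 and 0.024 m and x of valve_b_stub in the frame of pocket_right above 0.035 m and angle between the x axis of valve_b_mid and the x axis of pocket_right, either way round below 0.31 rad)) and horizontal distance between valve_a_mid and valve_b_mid above 0.12 m and distance of valve_c_mid from where it was at the start of the episode below 0.012 m and distance of blank_mid from where it was at the start of the episode below 0.02 m); the robot touches nothing.
It fails at once if the first loose valve block is dropped or thrown (moves faster than 0.6 m/s while the fingers do not hold it) (linear speed of valve_a above 0.6 m/s and contact force between valve_a and the fingers below 0.05 N).
It fails at once if the second loose valve block is dropped or thrown (moves faster than 0.6 m/s while the fingers do not hold it) (linear speed of valve_b above 0.6 m/s and contact force between valve_b and the fingers below 0.05 N).
It fails at once if the valve block in the middle pocket is moved by more than 15 mm (distance of valve_c_mid from where it was at the start of the episode above 0.015 m).
It fails at once if the dark steel packing block is moved by more than 25 mm (distance of blank_mid from where it was at the start of the episode above 0.025 m).
It also fails if it takes over 67 s, if anything falls off the work surface, if the arm or the gripper's body presses on something with over 40 N, if the wrist force passes 120 N, or if a joint passes its speed limit or range.

ROBOT

A 6-joint arm with a two-finger parallel gripper is mounted at the origin on the work surface. World frame = base frame: x ahead of the robot, y to its left, z up, the work surface at z = 0. Lengths are in m, angles in rad, forces in N, time in s.
With the tool pointing down it reaches from about 0.25 to 0.775 m from the base axis. Payload 4 kg.
Tool frame: the origin (TCP) lies at the centre of the arm's flange, where the gripper is bolted on; the fingertips stand 199 mm ahead of it and the grasp point (between the pads) lies 180 mm ahead of it; z points along the fingers, y is the line along which they close (so a half turn about z gives the same grasp; the last joint's range is limited). The gripper opens to 94 mm and grips with 3 to 60 N. Pads are 16 mm wide; open, the fingers measure 119 mm over their backs; the gripper's body (75 mm by 177 mm) begins 78 mm behind the grasp point.
Start: joints at [-1.307, 0.087, 1.371, -0, 1.684, -0.103], TCP at [0.197, -0.513, 0.405] pointing down, gripper open.
Joint ranges: [-3.1, 3.1], [-0.76, 2.03], [0.27, 2.55], [-1.08, 4.22], [0.17, 2.65], [-2.57, 2.57]. Speed limits (rad/s): [2.79, 2.79, 3.14, 3.14, 3.14, 3.14].

INTERFACE

Orientations are given as [roll, pitch, yaw] about the fixed x, y, z axes, in that order (R = Rz(yaw) Ry(pitch) Rx(roll)).
In Python, from bench import robot, eyes, models gives the robot as it stands.
- The arm moves only by the tool step_arm, never from a script. Its argument "commands" is a list that holds one entry, the list of rows, each a list of 7 numbers: the shift along the tool's x, y, z in mm, then the turn, a rotation vector about the tool's x, y, z in rad, then the finger opening in mm, from 0 to 94. In form: [[[tx, ty, tz, wx, wy, wz, gripper], ...]]. A call has 1 to 20 rows; each row shifts and turns the commanded pose from where the row before left it, along the tool's axes as they then stand; what a row does not reach is not made up. A row lasts 1/8 s, in which the tool goes at most 62.5 mm and 10.7 degrees, less where a joint would pass 70% of its speed; a pose out of reach is approached as far as the arm can. A call is refused whole if a number of a shift passes 62.5 or a number of a turn 0.188, either way. A call with a gripper value outside its range is refused whole. The fingers move at their own pace and stop on an object; the grip force is fixed at half the most. Time passes only in rows, so rows that do not move let the fingers close. It gives the time, the measured TCP pose, the force, the opening and the grip force at its end, in the units of the state.
- robot.get_obs(): the state, without advancing time (a new reading comes with each control period).
- eyes.snapshot(name): name is "scene" or "top"; returns a dict with "color" (420x560x3 uint8, red, green, blue), "camera_matrix" (3x3 intrinsics, pixels), "eye" and "rotation" of the camera in the world. Camera axes: x right, y up, looking along -z (the intrinsics and any distortion apply to the point x, -y, -z); pixel columns grow to the right and rows downward; lengths in m; the calibration is good to about 2 mm. A picture is of the moment at which its call begins. There is no depth.
- robot.close_job(): hands the job in; it is judged then, once.
Trained networks look in a picture, given as the dict that the camera call returned (one of the last four; its "shot" number tells which), for a name from the list of things; names that differ only in an ending like _2 or _b are one class to them, and where a whole thing is asked for, a point or a joint stands for the part that bears it (a point fixed in the world has none). Each returns a list of dicts, best first, with "confidence" (0 to 1); they miss things now and then, are a little off and sometimes report something else, mostly with a low value. They report only what shows in the picture. A call takes as long as a camera call. They do not tell look-alikes from the thing itself.
- models.masks_of(picture, query): "mask" (420x560 bool, what is visible of it) and "xy" ([column, row] in pixels, amid what is visible of it).
- models.tip_of(picture, query): "xy" ([column, row] in pixels: a listed point, or the origin of a listed thing).
The state is a dict: "time": time; "joint_positions": joint angles; "qvel": joint speeds; "joint_torque": joint torques, N m; "tool_pos": TCP position; "ee_rot": TCP orientation; "wrist_force": force on the tool from outside, world axes, zero at the start; "wrist_torque": the same for the moment, N m; "width": finger opening in m; "finger_force": force on a finger pad.
Only numpy, scipy, OpenCV 4.12 (cv2) and the standard library are available. Lean on these libraries where they do the work, as an engineer would, in place of code of your own. Each camera call takes 0.05 s, during which the arm holds its last target. There are 200 camera calls.

## Working session

There is one attempt and no reset: what is moved stays moved. The work goes in short steps, Python scripts to look and compute and a tool call to move; the robot and the scene stay as the last step left them, time stands still between calls to the robot, and variables do not carry over. Pictures are saved under pics/ and viewed, at most 10 in all, crops included, and the job is handed in when it is done.

Besides the shell and the picture viewer there is one more tool, called after "Call:" as a command line: name --argument value ..., lists and objects as JSON in quotes. step_arm: Moves the arm, as the interface text tells. Its arguments: {"type":"object","properties":{"commands":{"type":"array"}},"required":["commands"]}

```bash
mkdir -p pics
cat > h.py <<'E'
import numpy as np, cv2
from bench import robot, eyes, models
def ray(s,xy):
    K=np.array(s["camera_matrix"]); d=np.linalg.inv(K)@[xy[0],xy[1],1]
    d=np.array([d[0],-d[1],-d[2]]); return np.array(s["rotation"])@d
def onz(s,xy,z):
    e=np.array(s["eye"]); d=ray(s,xy); return e+d*(z-e[2])/d[2]
def proj(s,p):
    c=np.array(s["rotation"]).T@(np.array(p)-s["eye"]); K=np.array(s["camera_matrix"]); q=K@[c[0],-c[1],-c[2]]; return q[:2]/q[2]
E
python3 - <<'E'
from h import *
np.set_printoptions(precision=3,suppress=True)
Z=dict(valve_a_mid=.02,valve_a_stub=.01,pocket_left=.004,pocket_right=.004,blank_mid=.02,valve_c_mid=.024)
for n in("scene","top"):
    s=eyes.snapshot(n); print(n,[k for k in s],s["eye"]); cv2.imwrite(f"pics/{n}0.png",s["color"][:,:,::-1])
    for q,z in Z.items():
        for r in models.tip_of(s,q): print(q,round(r["confidence"],2),np.array(r["xy"]),onz(s,r["xy"],z))
E
```

```text
scene ['color', 'camera_matrix', 'eye', 'rotation', 'shot'] [1.273 0.229 0.578]Traceback (most recent call last):
  File "<stdin>", line 7, in <module>
  File "h.py", line 7, in onz
    e=np.array(s["eye"]); d=ray(s,xy); return e+d*(z-e[2])/d[2]
                                                           ~^^^
IndexError: invalid index to scalar variable.
```

View pics/scene0.png

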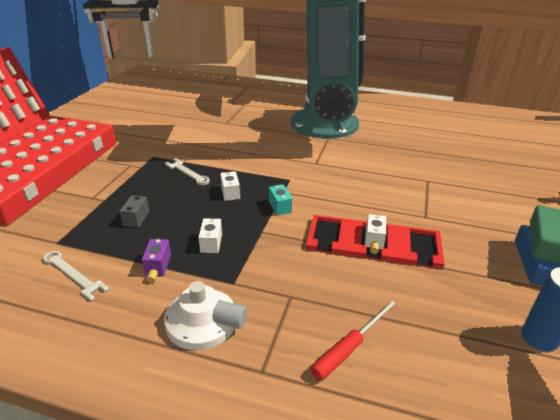

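The scene picture shows silver blocks at (230,185) and (210,235), a turquoise one at (280,199), purple at (156,256), dark at (134,211), and the tray with its middle block at (376,232). The rotation appears to be roll-pitch-yaw (rpy).

```bash
cat > h.py <<'E'
import numpy as np, cv2
from scipy.spatial.transform import Rotation as Ro
from bench import robot, eyes, models
def RR(s):
    r=np.array(s["rotation"]); return r if r.shape==(3,3) else Ro.from_euler("xyz",r).as_matrix()
def onz(s,xy,z):
    e=np.array(s["eye"]); d=np.linalg.inv(np.array(s["camera_matrix"]))@[xy[0],xy[1],1]
    d=RR(s)@[d[0],-d[1],-d[2]]; return e+d*(z-e[2])/d[2]
def proj(s,p):
    c=RR(s).T@(np.array(p)-s["eye"]); q=np.array(s["camera_matrix"])@[c[0],-c[1],-c[2]]; return q[:2]/q[2]
E
python3 - <<'E'
from h import *
np.set_printoptions(precision=3,suppress=True)
Z=dict(valve_a_mid=.02,valve_a_stub=.01,pocket_left=.004,pocket_right=.004,blank_mid=.02)
for n in("scene","top"):
    s=eyes.snapshot(n); print(n,s["rotation"],s["eye"]); cv2.imwrite(f"pics/{n}0.png",s["color"][:,:,::-1])
    for q,z in Z.items():
        for r in models.tip_of(s,q): print(q,round(r["confidence"],2),np.array(r["xy"]),onz(s,r["xy"],z))
print(robot.get_obs()["tool_pos"],robot.get_obs()["ee_rot"],robot.get_obs()["width"])
E
```

```text
scene [ 0.956 -0.012  1.864] [1.273 0.229 0.578]
valve_a_mid 0.71 [231.1 181.8] [ 0.441 -0.131  0.02 ]
valve_a_mid 0.68 [277.3 198.2] [ 0.474 -0.008  0.02 ]
valve_a_stub 0.87 [226.5 178.3] [ 0.415 -0.154  0.01 ]
pocket_left 0.7 [424.3 244.1] [0.519 0.315 0.004]
pocket_right 0.66 [329.4 233.5] [0.543 0.126 0.004]
blank_mid 0.87 [131.  207.1] [ 0.603 -0.297  0.02 ]
blank_mid 0.73 [422.4 243.6] [0.54  0.309 0.02 ]
top [ 0.136 -0.001 -1.588] [0.423 0.006 1.057]
valve_a_mid 0.68 [266.8 253.8] [0.471 0.002 0.02 ]
valve_a_mid 0.64 [331.5 265.3] [ 0.445 -0.133  0.02 ]
valve_a_stub 0.95 [282.8 270.9] [ 0.435 -0.031  0.01 ]
valve_a_stub 0.77 [340.5 284.3] [ 0.405 -0.152  0.01 ]
pocket_left 0.76 [126.3 233.2] [0.522 0.304 0.004]
pocket_right 0.61 [208.6 223.2] [0.54  0.127 0.004]
blank_mid 0.63 [398.7 186.9] [ 0.61  -0.283  0.02 ]
[ 0.197 -0.513  0.405] [3.141 0.    0.367] 0.09429999960647782
```

View pics/top0.png

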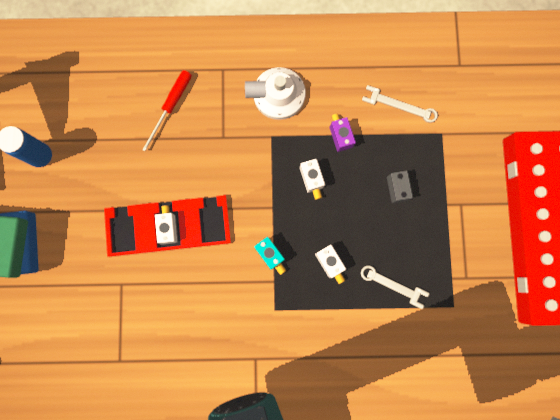

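The top picture shows silver A at (331,262) with its stub tip at (340,279), and silver B at (313,176) with its stub at (318,195). The decoys are turquoise (270,253) and purple (343,132). Dark is at (400,186). The tray has empty pockets at (123,232) and (212,222), and its middle stub points up (+x). I choose the two silver ones and check them in a crop.

Run:
```python
import cv2,numpy as np
i=cv2.imread("pics/top0.png")
c=cv2.resize(i[150:300,95:355],None,fx=3,fy=3,interpolation=cv2.INTER_CUBIC)
cv2.imwrite("pics/crop0.png",c)
```

```text
(no output)
```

View pics/crop0.png

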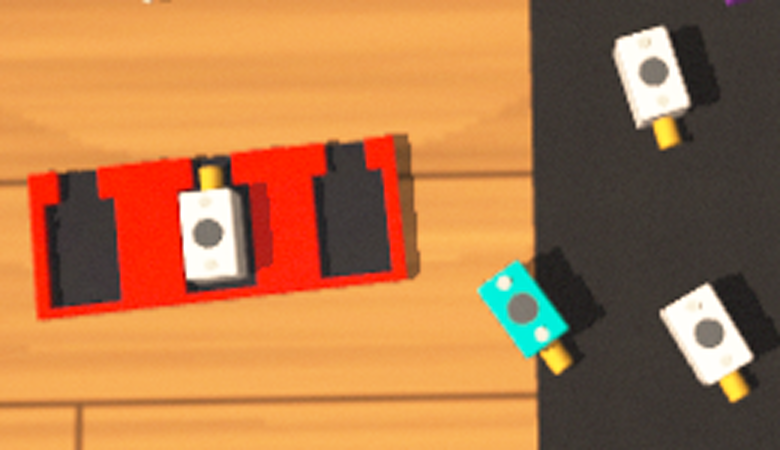

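The crop confirms two silver blocks with brass stubs pointing down and to the right, and a turquoise decoy at crop (522,310). The pockets and their channels are clear. Next I fit the models.

```bash
cat > fit.py <<'E'
from h import *
from scipy.optimize import minimize
S=4
def poly(s,pts,o,off):
    m=np.zeros((420,560),np.uint8)
    return pts
def fill(s,P,win,hull=False):
    x0,y0,x1,y1=win; m=np.zeros(((y1-y0)*S,(x1-x0)*S),np.uint8)
    q=np.array([(proj(s,p)+0.5-[x0,y0])*S for p in P]).astype(np.float32)
    if hull: q=cv2.convexHull(q)[:,0]
    cv2.fillPoly(m,[np.round(q*16).astype(int)],1,shift=4); return m
def place(v,P):
    c,t=np.cos(v[2]),np.sin(v[2]); P=np.array(P,float)
    return np.c_[v[0]+c*P[:,0]-t*P[:,1],v[1]+t*P[:,0]+c*P[:,1],P[:,2]]
def block(s,v,win,z0=0):
    B=[(a*.03,b*.018,z0+z) for a in(1,-1) for b in(1,-1) for z in(0,.04)]
    a=np.linspace(0,2*np.pi,16)
    T=[(x,.008*np.cos(t),z0+.01+.008*np.sin(t)) for x in(.03,.05) for t in a]
    return fill(s,place(v,B),win,1)|fill(s,place(v,T),win,1)
def pocket(s,v,win):
    P=[(-.038,.026),(.038,.026),(.038,.015),(.06,.015),(.06,-.015),(.038,-.015),(.038,-.026),(-.038,-.026)]
    out=0
    for y in(.096,-.096):
        out=out|(fill(s,place(v,[(a,b+y,.004) for a,b in P]),win)&fill(s,place(v,[(a,b+y,.014) for a,b in P]),win))
    return out
def up(m,win):
    x0,y0,x1,y1=win; return cv2.resize(m[y0:y1,x0:x1].astype(np.uint8),None,fx=S,fy=S,interpolation=cv2.INTER_NEAREST)
def fit(model,items,v0,**k):
    f=lambda v:-sum((model(s,v,w,**k)&m).sum()/max(1,(model(s,v,w,**k)|m).sum()) for s,m,w in items)/len(items)
    best=None
    for d in(0,.15,-.15):
        r=minimize(f,v0,method="Nelder-Mead",options=dict(initial_simplex=np.array([v0,v0,v0,v0])+np.array([[0,0,d],[.008,0,d],[0,.008,d],[0,0,d+.12]]),xatol=1e-4,fatol=1e-4))
        if best is None or r.fun<best.fun: best=r
    return best.x,-best.fun
def near(s,q,p,n=35):
    u=proj(s,p); ms=[r for r in models.masks_of(s,q) if np.hypot(*(np.array(r["xy"])-u))<15]
    if not ms: return None
    w=tuple(int(x) for x in (max(0,u[0]-n),max(0,u[1]-n),min(560,u[0]+n),min(420,u[1]+n)))
    return s,up(ms[0]["mask"],w),w
E
python3 - <<'E'
from fit import *
np.set_printoptions(precision=4,suppress=True)
sh=[eyes.snapshot("top"),eyes.snapshot("scene")]
for n,p,y,z0 in(("A",[.445,-.13],-2.6,0),("B",[.63,-.095],-2.8,0),("C",[.53,.217],.1,.004)):
    its=[near(s,"valve_a_mid",[*p,.02]) for s in sh]
    for sub in(its[:1],its[1:],its):
        sub=[i for i in sub if i]
        if sub: print(n,[int(i[1].sum()/16) for i in sub],*fit(block,sub,np.array([*p,y]),z0=z0))
its=[]
for s,w in zip(sh,((100,190,240,260),(295,205,450,275))):
    hsv=cv2.cvtColor(s["color"],cv2.COLOR_RGB2HSV); m=((hsv[...,2]<95)&(hsv[...,1]<120)).astype(np.uint8)
    v=[.532,.217,.12]; k=pocket(s,v,w); k=cv2.dilate(k,np.ones((9*S//1,9*S))) # keep near the model only
    its.append((s,up(m,w)&k,w))
for sub in(its[:1],its[1:],its): print("tray",*fit(pocket,sub,np.array([.532,.217,.12])))
E
```

```text
A [658] [ 0.4553 -0.1284 -2.6152] 0.9370848708487085
A [450] [ 0.4565 -0.1291 -2.6537] 0.9219701879455606
A [658, 450] [ 0.4554 -0.129  -2.633 ] 0.9244943257188589
C [2727] [ 0.528   0.2643 -0.0656] 0.26757884121745507
C [2727] [ 0.528   0.2643 -0.0656] 0.26757884121745507
tray [0.5295 0.2149 0.091 ] 0.9066684126100762
tray [0.5335 0.2158 0.0905] 0.8313038455984983
tray [0.5311 0.2148 0.097 ] 0.854657627454821
```

```bash
cat > plan.py <<'E'
from h import *
def plan(x,y,yaw,z):
    "rotation first, then shift in tool axes after the turn (tool down assumed)"
    o=robot.get_obs(); p=np.array(o["tool_pos"]); r=np.array(o["ee_rot"]); R0=Ro.from_euler("xyz",r)
    R1=Ro.from_euler("xyz",[np.pi,0,yaw]); d=np.array([x,y,z])-p
    print("t",o["time"],"pos",p.round(4),"rpy",r.round(4),"w",o["width"],"turn",(R0.inv()*R1).as_rotvec().round(3),"shift mm after turn",(R1.inv().apply(d)*1e3).round(1),"before turn",(R0.inv().apply(d)*1e3).round(1))
E
python3 - <<'E'
from fit import *; from plan import plan
np.set_printoptions(precision=4,suppress=True)
its=[]
for n in("top","scene"):
    s=eyes.snapshot(n); u=proj(s,[.63,-.095,.02]).astype(int); w=(u[0]-28,u[1]-28,u[0]+28,u[1]+28)
    V=(s["color"].max(2)>105).astype(np.uint8); _,L,st,c=cv2.connectedComponentsWithStats(V)
    k=1+np.argmin(np.hypot(*(c[1:]-u).T)); print(c[k],st[k]); its.append((s,up(L==k,w),w))
for sub in(its[:1],its[1:],its): print("B",*fit(block,sub,np.array([.63,-.095,-2.85])))
plan(.4554,-.129,.515,.30); print(robot.get_obs()["joint_positions"])
E
```

```text
[312.0205 177.0292] [299 158  26  42 684]
[210.2167 235.33  ] [198 218  24  35 706]
B [ 0.6388 -0.0966 -2.8655] 0.9548160173160173
B [ 0.6392 -0.0964 -2.8392] 0.9320396505376344
B [ 0.6388 -0.0965 -2.8614] 0.941526996481157
t 1.2 pos [ 0.1972 -0.5134  0.4047] rpy [3.1415 0.     0.3668] w 0.09384839060747836 turn [ 0.     0.    -0.148] shift mm after turn [ 414.  -207.4  104.7] before turn [ 378.9 -266.3  104.7]
[-1.3071  0.0872  1.3707 -0.      1.6836 -0.1031]
```

Call:
step_arm --commands '[[[0, 0, 0, 0, 0, -0.148, 70], [40, -20, 10, 0, 0, 0, 70], [46, -23, 12, 0, 0, 0, 70], [46, -23, 12, 0, 0, 0, 70], [46, -23, 12, 0, 0, 0, 70], [46, -23, 12, 0, 0, 0, 70], [46, -23, 12, 0, 0, 0, 70], [46, -23, 12, 0, 0, 0, 70], [46, -23, 12, 0, 0, 0, 70], [46, -23, 11, 0, 0, 0, 70], [6, -3, 0, 0, 0, 0, 70], [0, 0, 0, 0, 0, 0, 70], [0, 0, 0, 0, 0, 0, 70]]]'

```text
time: 2.82
tool_pos: [0.4553, -0.1305, 0.3002]
ee_rot: [3.14, -0.0, 0.513]
wrist_force: [0.7, 0.4, -1.0]
width: 0.0702
finger_force: 0.0
```

```bash
python3 -c "
from plan import *
plan(.4554,-.129,.515,.214); print(robot.get_obs()['joint_positions'])"
```

```text
t 2.825 pos [ 0.4553 -0.1305  0.3002] rpy [ 3.1405e+00 -1.0000e-04  5.1320e-01] w 0.07017259597962554 turn [ 0.001 -0.    -0.002] shift mm after turn [ 0.8 -1.2 86.2] before turn [ 0.8 -1.3 86.2]
[-3.98651967e-01 -3.84632839e-02  1.70835863e+00 -6.16249794e-04
  1.47078417e+00  6.59043345e-01]
```

Call:
step_arm --commands '[[[1, -1, 25, 0, 0, 0, 70], [0, 0, 25, 0, 0, 0, 70], [0, 0, 20, 0, 0, 0, 70], [0, 0, 10, 0, 0, 0, 70], [0, 0, 6, 0, 0, 0, 70], [0, 0, 0, 0, 0, 0, 70], [0, 0, 0, 0, 0, 0, 40], [0, 0, 0, 0, 0, 0, 30], [0, 0, 0, 0, 0, 0, 25], [0, 0, 0, 0, 0, 0, 25], [0, 0, 0, 0, 0, 0, 25], [0, 0, 0, 0, 0, 0, 25]]]'

```text
time: 4.32
tool_pos: [0.4562, -0.1281, 0.2139]
ee_rot: [3.141, -0.0, 0.515]
wrist_force: [-0.2, -0.4, 1.0]
width: 0.0356
finger_force: 30.0
```

Call:
step_arm --commands '[[[0, 0, -10, 0, 0, 0, 25], [0, 0, -20, 0, 0, 0, 25], [0, 0, -25, 0, 0, 0, 25], [0, 0, -20, 0, 0, -0.1, 25], [0, 0, -5, 0, 0, -0.181, 25], [0, 0, 0, 0, 0, -0.181, 25], [0, 0, 0, 0, 0, -0.181, 25], [0, 0, 0, 0, 0, -0.181, 25], [0, 0, 0, 0, 0, -0.181, 25], [0, 0, 0, 0, 0, -0.181, 25], [0, 0, 0, 0, 0, -0.181, 25], [0, 0, 0, 0, 0, -0.181, 25], [0, 0, 0, 0, 0, -0.181, 25], [0, 0, 0, 0, 0, -0.181, 25], [0, 0, 0, 0, 0, -0.181, 25], [0, 0, 0, 0, 0, -0.181, 25], [0, 0, 0, 0, 0, -0.181, 25], [0, 0, 0, 0, 0, -0.181, 25], [0, 0, 0, 0, 0, -0.086, 25], [0, 0, 0, 0, 0, 0, 25]]]'

```text
time: 6.82
tool_pos: [0.4558, -0.1279, 0.2936]
ee_rot: [3.141, -0.001, -3.049]
wrist_force: [-0.7, -0.2, -2.6]
width: 0.0359
finger_force: 30.0
```

```bash
python3 -c "
from plan import *
plan(.540,.1195,.093+np.pi,.295); print(robot.get_obs()['joint_positions'])"
```

```text
t 6.825 pos [ 0.4558 -0.1279  0.2936] rpy [ 3.1412e+00 -7.0000e-04 -3.0494e+00] w 0.03592441144847749 turn [ 0.    -0.001 -0.001] shift mm after turn [-106.8  238.5   -1.4] before turn [-106.6  238.6   -1.4]
[-3.93461406e-01 -3.36303142e-02  1.71730293e+00  3.07096091e-05
  1.45876611e+00 -2.05641950e+00]
```

Call:
step_arm --commands '[[[-9, 20, 0, 0, 0, 0, 25], [-15, 34, 0, 0, 0, 0, 25], [-15, 34, 0, 0, 0, 0, 25], [-15, 34, 0, 0, 0, 0, 25], [-15, 34, 0, 0, 0, 0, 25], [-15, 34, 0, 0, 0, 0, 25], [-14, 30, 0, 0, 0, 0, 25], [-9, 18.5, 0, 0, 0, 0, 25], [0, 0, 20, 0, 0, 0, 25], [0, 0, 10, 0, 0, 0, 25], [0, 0, 0, 0, 0, 0, 25], [0, 0, 0, 0, 0, 0, 25]]]'

```text
time: 8.32
tool_pos: [0.5406, 0.119, 0.2642]
ee_rot: [-3.141, 0.001, -3.049]
wrist_force: [0.3, 1.4, -1.8]
width: 0.0357
finger_force: 30.0
```

Run:
```python
from plan import *
plan(.540,.1195,.093+np.pi,.219)
for n in("top","scene"):
    s=eyes.snapshot(n); u=proj(s,[.54,.12,.05]); print(n,u)
    x,y=int(u[0])-65,int(u[1])-60
    c=cv2.resize(s["color"][y:y+120,x:x+130,::-1],None,fx=3,fy=3); np.save(f"/tmp/{n}.npy",c)
cv2.imwrite("pics/a1.png",np.hstack([np.load("/tmp/top.npy"),np.load("/tmp/scene.npy")]))
```

```text
t 8.325 pos [0.5406 0.119  0.2642] rpy [-3.1415e+00  8.0000e-04 -3.0493e+00] w 0.03565435197521592 turn [-0.     0.001 -0.001] shift mm after turn [ 0.5  0.6 45.2] before turn [ 0.6  0.6 45.2]
top [209.28295417 220.7512341 ]
scene [328.60491536 214.01462811]
```

View pics/a1.png

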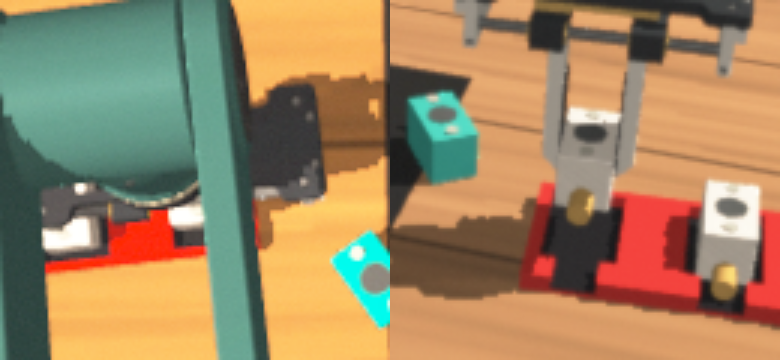

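The left half (top view) is mostly hidden by the arm. The right half (scene view) shows the block held level over the right pocket, with its stub at crop (580,205) in line with the channel. I lower it.

Call:
step_arm --commands '[[[0.5, 0.5, 8, 0, 0, 0, 25], [0, 0, 12, 0, 0, 0, 25], [0, 0, 12, 0, 0, 0, 25], [0, 0, 7, 0, 0, 0, 25], [0, 0, 3, 0, 0, 0, 25], [0, 0, 2, 0, 0, 0, 25], [0, 0, 1, 0, 0, 0, 25], [0, 0, 0, 0, 0, 0, 25], [0, 0, 0, 0, 0, 0, 25]]]'

```text
time: 9.55
tool_pos: [0.5399, 0.1198, 0.219]
ee_rot: [-3.142, 0.001, -3.048]
wrist_force: [-0.7, -0.7, -2.4]
width: 0.0356
finger_force: 30.0
```

Call:
step_arm --commands '[[[0, 0, 0.5, 0, 0, 0, 25], [0, 0, 0.5, 0, 0, 0, 25], [0, 0, 0, 0, 0, 0, 25]]]'

```text
time: 9.93
tool_pos: [0.5399, 0.1198, 0.2179]
ee_rot: [-3.142, 0.0, -3.048]
wrist_force: [0.1, -0.4, -1.2]
width: 0.0358
finger_force: 30.0
```

Contact is starting (the weight is partly off), so I release and rise.

Call:
step_arm --commands '[[[0, 0, 0.2, 0, 0, 0, 25], [0, 0, 0, 0, 0, 0, 37], [0, 0, 0, 0, 0, 0, 42], [0, 0, 0, 0, 0, 0, 52], [0, 0, 0, 0, 0, 0, 64], [0, 0, -5, 0, 0, 0, 64], [0, 0, -20, 0, 0, 0, 64], [0, 0, -25, 0, 0, 0, 64], [0, 0, -25, 0, 0, 0, 64], [0, 0, -10, 0, 0, 0, 70], [0, 0, 0, 0, 0, 0, 70]]]'

```text
time: 11.3
tool_pos: [0.54, 0.1198, 0.3032]
ee_rot: [-3.142, 0.002, -3.048]
wrist_force: [-0.6, -0.4, -0.6]
width: 0.0701
finger_force: 0.0
```

```bash
python3 -c "
from plan import *
plan(.639,-.0965,.28,.30)"
```

```text
t 11.3 pos [0.54   0.1198 0.3032] rpy [-3.1415e+00  1.7000e-03 -3.0484e+00] w 0.07011730982468527 turn [0.003 0.    2.955] shift mm after turn [ 35.4 235.3   3.2] before turn [ -78.5 -224.6    3.3]
```

Call:
step_arm --commands '[[[-7.5, -20.6, 3, 0, 0, 0, 70], [-12, -34, 0, 0, 0, 0, 70], [-12, -34, 0, 0, 0, 0, 70], [-12, -34, 0, 0, 0, 0, 70], [-12, -34, 0, 0, 0, 0, 70], [-12, -34, 0, 0, 0, 0, 70], [-11, -34, 0, 0, 0, 0, 70], [0, 0, 0, 0, 0, 0.1, 70], [0, 0, 0, 0, 0, 0.18, 70], [0, 0, 0, 0, 0, 0.18, 70], [0, 0, 0, 0, 0, 0.18, 70], [0, 0, 0, 0, 0, 0.18, 70], [0, 0, 0, 0, 0, 0.18, 70], [0, 0, 0, 0, 0, 0.18, 70], [0, 0, 0, 0, 0, 0.18, 70], [0, 0, 0, 0, 0, 0.18, 70], [0, 0, 0, 0, 0, 0.18, 70], [0, 0, 0, 0, 0, 0.18, 70]]]'

```text
time: 13.55
tool_pos: [0.6387, -0.0981, 0.2972]
ee_rot: [-3.138, 0.001, 1.328]
wrist_force: [0.5, 0.9, -0.0]
width: 0.0699
finger_force: 0.0
```

Call:
step_arm --commands '[[[0, 0, 0, 0, 0, 0.18, 70], [0, 0, 0, 0, 0, 0.18, 70], [0, 0, 0, 0, 0, 0.18, 70], [0, 0, 0, 0, 0, 0.18, 70], [0, 0, 0, 0, 0, 0.18, 70], [0, 0, 0, 0, 0, 0.155, 70], [0, 0, 0, 0, 0, 0, 70], [0, 0, 0, 0, 0, 0, 70]]]'

```text
time: 14.55
tool_pos: [0.6388, -0.0973, 0.2983]
ee_rot: [-3.141, 0.002, 0.281]
wrist_force: [-0.4, -0.2, -0.7]
width: 0.07
finger_force: 0.0
```

Run:
```python
from fit import *; from plan import plan
plan(.639,-.0965,.28,.214); print(robot.get_obs()["joint_positions"])
s=eyes.snapshot("scene"); cv2.imwrite("pics/a2.png",s["color"][:,:,::-1])
i=near(s,"valve_a_mid",[.54,.1195,.024])
if i: print("A placed",*fit(block,[i],np.array([.54,.1195,.093]),z0=.004))
```

```text
t 14.55 pos [ 0.6388 -0.0973  0.2983] rpy [-3.141e+00  1.600e-03  2.813e-01] w 0.06995648065542175 turn [-0.001  0.002  0.001] shift mm after turn [ 0.4 -0.7 84.3] before turn [ 0.5 -0.6 84.3]
[-2.38744670e-01  3.40498817e-01  1.28139024e+00 -3.13959001e-04
  1.52140645e+00  1.05072760e+00]
```

View pics/a2.png

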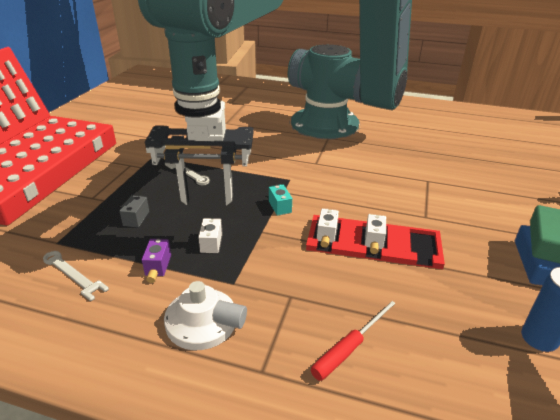

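The first block sits in the right pocket at (328,226) with its stub in the channel. The gripper is above B at (210,235). I descend and grip.

Call:
step_arm --commands '[[[0.5, -0.5, 25, 0, 0, 0, 70], [0, 0, 25, 0, 0, 0, 70], [0, 0, 19, 0, 0, 0, 70], [0, 0, 10, 0, 0, 0, 70], [0, 0, 5, 0, 0, 0, 70], [0, 0, 0, 0, 0, 0, 70], [0, 0, 0, 0, 0, 0, 40], [0, 0, 0, 0, 0, 0, 30], [0, 0, 0, 0, 0, 0, 25], [0, 0, 0, 0, 0, 0, 25], [0, 0, 0, 0, 0, 0, 25], [0, 0, 0, 0, 0, 0, 25]]]'

```text
time: 16.15
tool_pos: [0.6393, -0.096, 0.2157]
ee_rot: [3.141, -0.0, 0.28]
wrist_force: [0.2, -0.5, 1.6]
width: 0.0356
finger_force: 30.0
```

Call:
step_arm --commands '[[[0, 0, -10, 0, 0, 0, 25], [0, 0, -20, 0, 0, 0, 25], [0, 0, -25, 0, 0, 0, 25], [0, 0, -20, 0, 0, -0.1, 25], [0, 0, -5, 0, 0, -0.18, 25], [0, 0, 0, 0, 0, -0.18, 25], [0, 0, 0, 0, 0, -0.18, 25], [0, 0, 0, 0, 0, -0.18, 25], [0, 0, 0, 0, 0, -0.18, 25], [0, 0, 0, 0, 0, -0.18, 25], [0, 0, 0, 0, 0, -0.18, 25], [0, 0, 0, 0, 0, -0.18, 25], [0, 0, 0, 0, 0, -0.18, 25], [0, 0, 0, 0, 0, -0.18, 25], [0, 0, 0, 0, 0, -0.18, 25], [0, 0, 0, 0, 0, -0.18, 25], [0, 0, 0, 0, 0, -0.18, 25], [0, 0, 0, 0, 0, -0.18, 25], [0, 0, 0, 0, 0, -0.18, 25], [0, 0, 0, 0, 0, -0.155, 25]]]'

```text
time: 18.65
tool_pos: [0.6393, -0.0958, 0.297]
ee_rot: [-3.141, 0.001, -3.043]
wrist_force: [-0.6, 0.6, -2.3]
width: 0.0359
finger_force: 30.0
```

Call:
step_arm --commands '[[[0, 0, 0, 0, 0, -0.18, 25], [0, 0, 0, 0, 0, 0, 25]]]'

```text
time: 18.9
tool_pos: [0.6393, -0.0958, 0.2968]
ee_rot: [-3.141, 0.001, -2.87]
wrist_force: [0.1, -0.7, -3.0]
width: 0.0359
finger_force: 30.0
```

```bash
python3 -c "
from plan import *
plan(.522,.3105,.093+np.pi,.295); print(robot.get_obs()['joint_positions'])"
```

```text
t 18.9 pos [ 0.6393 -0.0958  0.2968] rpy [-3.1409e+00  1.3000e-03 -2.8704e+00] w 0.035932146394091556 turn [-0.001  0.001  0.178] shift mm after turn [ 79.1 415.5   1.8] before turn [  4.2 422.9   1.5]
[-2.36464340e-01  3.40923616e-01  1.28391773e+00 -1.14191140e-05
  1.51527424e+00 -2.07842160e+00]
```

Call:
step_arm --commands '[[[0, 0, 0, 0, 0, 0.178, 25], [4, 20, 0, 0, 0, 0, 25], [7, 37, 0, 0, 0, 0, 25], [7, 37, 0, 0, 0, 0, 25], [7, 37, 0, 0, 0, 0, 25], [7, 37, 0, 0, 0, 0, 25], [7, 37, 0, 0, 0, 0, 25], [7, 37, 0, 0, 0, 0, 25], [7, 37, 0, 0, 0, 0, 25], [7, 37, 0, 0, 0, 0, 25], [7, 37, 0, 0, 0, 0, 25], [6, 31, 0, 0, 0, 0, 25], [6, 31, 0, 0, 0, 0, 25], [0, 0, 15, 0, 0, 0, 25], [0, 0, 15, 0, 0, 0, 25], [0, 0, 0, 0, 0, 0, 25], [0, 0, 0, 0, 0, 0, 25]]]'

```text
time: 21.02
tool_pos: [0.5215, 0.3089, 0.2652]
ee_rot: [-3.141, -0.0, -3.048]
wrist_force: [0.1, 0.2, -1.5]
width: 0.0359
finger_force: 30.0
```

Run:
```python
from plan import *
plan(.522,.3105,.093+np.pi,.2197)
s=eyes.snapshot("scene"); cv2.imwrite("pics/a3.png",cv2.resize(s["color"][150:280,280:480,::-1],None,fx=3,fy=3))
```

```text
t 21.025 pos [0.5215 0.3089 0.2652] rpy [-3.1412e+00 -4.0000e-04 -3.0475e+00] w 0.03592756492854138 turn [-0.    -0.     0.001] shift mm after turn [-0.7  1.5 45.5] before turn [-0.7  1.5 45.5]
```

View pics/a3.png

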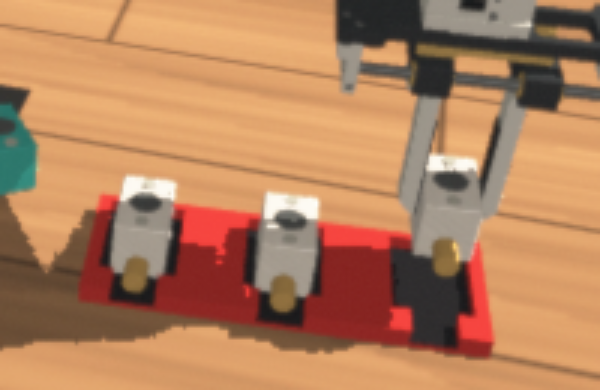

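The right block lies flat in its pocket with the stub in the channel at crop (135,272). The middle one is untouched. B is held level above the left pocket with its stub at crop (445,257) over the channel. I lower it.

Call:
step_arm --commands '[[[-0.5, 1, 8, 0, 0, 0, 25], [0, 0, 12, 0, 0, 0, 25], [0, 0, 12, 0, 0, 0, 25], [0, 0, 7, 0, 0, 0, 25], [0, 0, 3, 0, 0, 0, 25], [0, 0, 2, 0, 0, 0, 25], [0, 0, 1, 0, 0, 0, 25], [0, 0, 0.5, 0, 0, 0, 25], [0, 0, 0, 0, 0, 0, 25]]]'

```text
time: 22.2
tool_pos: [0.5216, 0.3108, 0.2202]
ee_rot: [3.142, 0.0, -3.046]
wrist_force: [0.4, 0.4, -1.9]
width: 0.0358
finger_force: 30.0
```

Call:
step_arm --commands '[[[0, 0, 0.5, 0, 0, 0, 25], [0, 0, 0.3, 0, 0, 0, 25], [0, 0, 0, 0, 0, 0, 25]]]'

```text
time: 22.58
tool_pos: [0.5216, 0.3108, 0.2197]
ee_rot: [3.141, 0.001, -3.046]
wrist_force: [0.3, -0.3, 0.1]
width: 0.0357
finger_force: 30.0
```

The floor is carrying the weight, so I release, rise and back away.

Call:
step_arm --commands '[[[0, 0, 0, 0, 0, 0, 37], [0, 0, 0, 0, 0, 0, 42], [0, 0, 0, 0, 0, 0, 52], [0, 0, 0, 0, 0, 0, 64], [0, 0, -5, 0, 0, 0, 64], [0, 0, -20, 0, 0, 0, 64], [0, 0, -25, 0, 0, 0, 64], [0, 0, -25, 0, 0, 0, 64], [0, 0, -40, 0, 0, 0, 70], [0, 0, -40, 0, 0, 0, 70], [30, 0, 0, 0, 0, 0, 70], [50, 0, 0, 0, 0, 0, 70], [50, 0, 0, 0, 0, 0, 70], [20, 0, 0, 0, 0, 0, 70], [0, 0, 0, 0, 0, 0, 70], [0, 0, 0, 0, 0, 0, 70]]]'

```text
time: 24.58
tool_pos: [0.3728, 0.2966, 0.3745]
ee_rot: [3.141, 0.001, -3.047]
wrist_force: [0.3, -0.4, 0.9]
width: 0.0701
finger_force: 0.0
```

Run:
```python
from fit import *
np.set_printoptions(precision=4,suppress=True)
o=robot.get_obs(); print(o["time"],o["tool_pos"])
s=eyes.snapshot("scene"); t=eyes.snapshot("top")
w=(295,200,450,275)
for nm,p in(("R",[.54,.1195]),("L",[.522,.3105])):
    for q in(s,t):
        i=near(q,"valve_a_mid",[*p,.024])
        if i: print(nm,*fit(block,[i],np.array([*p,.093]),z0=.004))
a=cv2.resize(s["color"][190:290,290:460,::-1],(510,300)); b=cv2.resize(t["color"][180:280,85:255,::-1],(510,300))
cv2.imwrite("pics/a4.png",np.vstack([a,b]))
```

```text
24.575 [0.3728 0.2966 0.3745]
R [0.5432 0.1186 0.1362] 0.8553211888782358
R [0.5406 0.1196 0.086 ] 0.9008006248779535
```

View pics/a4.png

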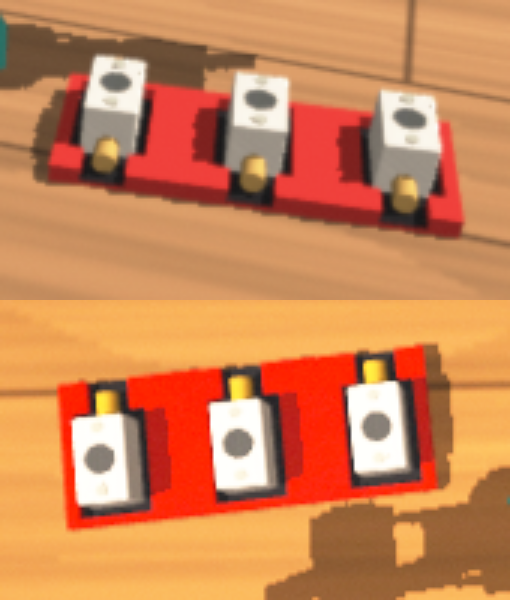

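Both views show all three blocks flat in their pockets and lined up, with the stubs in the channels. In the lower picture the stubs are at (107,402), (240,385) and (374,370). I hand in the job.

```bash
python3 -c "
from bench import robot
print(robot.close_job())"
```

```text
the job is handed in; nothing more can be done
None
```

I placed both loose aluminium blocks in the two end pockets, flat and with their stubs in the channels, without touching the middle or dark blocks, and handed the job in at about 25 s; it returned no verdict.

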